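Check the clutch lever of a mower handlebar

TASK

A mower's handlebar end is clamped in a stand on the bench; check that its long clutch lever stops short of the bar. With the outside of the fingers, press the lever in towards the rubber grip all the way to its stop, firmly but without forcing it, and finish while still holding it pressed there. Do not grip anything or touch the bar, its grip or its clamps, and leave the short throttle lever and the things lying around as they are.

Things in the scene. Friction and masses are not known exactly. Their poses are not given: they have to be found in the camera images.
- bar_stand: fixed stand that holds the horizontal handlebar. Origin on the bench top below the bar. Its x axis points from the lever's side across the bar, away from the robot: the direction in which the lever is pressed. Base plate 100x260x12 mm, two posts 30 mm wide at y = 70 and 165 mm. Below the grip and the lever blade there are only the bench and low loose things
- handlebar: fixed 25 mm steel bar along the stand's y axis (y = -170 to +190 mm of the stand), axis 120 mm above the bench, with rubber grip, lever mount and clamps (46 mm wide, tops at 143 mm). Origin on the bar's axis at the middle of the ribbed black grip (34 mm across, 145 mm long), at x = 0, y = -100 mm of the stand; axes parallel to the stand's. Not to be touched
- lever_pivot (a point): the clutch lever's vertical pivot axis, 120 mm above the bench, at x = -45 mm (in front of the bar's axis), y = +30 mm of the stand
- lever_pad (a point): where to press: on the outer face (away from the bar) of the long clutch lever, half-way up, 130 mm from the pivot; moves with the lever. The lever is an aluminium blade 22 mm tall (z = 109 to 131 mm), 12 mm thick, from the pivot towards -y of the stand in front of the grip. At rest this point is 107 mm in front of the bar's axis; pressing takes it 44 mm to +x and 14 mm to -y
- lever_rib (a point): centre of the stiffening rib, 5x86x18 mm, along the lever's inner face (towards the bar), standing 3 mm proud of the blade. The fingers must stay off it: the lever is not to be gripped from both sides
- lever_tip (a point): centre of the 23 mm ball that ends the clutch lever, 160 mm from the pivot; with the lever at its stop the ball is still over 20 mm clear of the grip
- clutch_lever (a joint): angle of the clutch lever, rad: 0 released, growing as it is pressed towards the bar, 0.36 at its stop. A spring pushes it back to 0: at the pressing point about 2.2 N starts it and 4.7 N brings it to the stop, which is rigid
- throttle_tip (a point): thumb piece (14 mm) of the short throttle lever, 44 mm long, on a collar of the same bar between the two posts, about as high as the clutch lever; it turns on a vertical axis with slight friction and stays where it is left. To be left alone
- parts_jar_0: small round parts jar with a white lid, 45 mm across, 42 mm tall, standing behind the stand; origin under its centre. To be left alone
- v_block_0: ground steel V block, 55x36x32 mm, behind the stand; origin under its centre. To be left alone
- oil_stone_0: green oil stone, 25x100x13 mm, lying in front of the stand; origin under its centre. To be left alone
- hex_key: black hex key, 36x104x9 mm, lying on the bench in front of the grip; origin under its centre. To be left alone

How it is judged (in metres and radians):
At the end, for the whole second after the job is handed in: The clutch lever stands at its stop (joint above 0.32 of 0.36 rad) with the fingers pressing on it with more than 2 N (value of joint clutch_lever above 0.32 rad and contact force between the fingers and clutch_lever above 2 N); the arm keeps its last pose, push and grip.
It fails at once if the bar, its grip or its clamps, or the inner side of the lever, are touched (more than 1 N) (contact force between the fingers and clutch_lever_c0 above 1 N or contact force between any of the fingers, the arm and handlebar above 1 N).
It fails at once if the lever is forced: pressed with more than 40 N (contact force between the fingers and clutch_lever above 40 N).
It fails at once if the throttle lever is moved (its thumb piece by more than 8 mm) (distance of throttle_tip from where it was at the start of the episode above 0.008 m).
It fails at once if the jar, V block, oil stone or hex key is moved by more than 15 mm or lifted (distance of any of parts_jar_0, v_block_0, oil_stone_0, hex_key from where it was at the start of the episode above 0.015 m).
It also fails if it takes over 35 s, if anything falls off the work surface, if the arm or the gripper's body presses on something with over 40 N, if the wrist force passes 120 N, or if a joint passes its speed limit or range.

ROBOT

A 7-joint arm with a two-finger parallel gripper is mounted at the origin on a cart in front of the work surface, level with it; the furniture and walls round the work are solid. World frame = base frame: x ahead of the robot, y to its left, z up, the work surface at z = 0. Lengths are in mm, angles in rad, forces in N, time in s.
With the tool pointing down it reaches from about 400 to 750 mm from the base axis. Payload 19.5 kg.
Tool frame: the origin (TCP) lies at the very end of the fingers, on their centre line; the grasp point (between the pads) lies 19 mm behind it (arm.hold_point_z is the distance from the TCP to the grasp point, in mm); z points along the fingers, y is the line along which they close (so a half turn about z gives the same grasp; the last joint's range is limited). The gripper opens to 85 mm and grips with 20 to 120 N. Pads are 22 mm wide; open, the fingers measure 114 mm over their backs; the gripper's body (76 mm by 85 mm) begins 54 mm behind the grasp point. The pads swing forward as they close: fully open they stand 13 mm farther back than shut.
Start: joints at [-1.342, 0.707, -0.028, 1.485, 0.022, 0.951, -0.075], TCP at [153.802, 554.022, 231.268] pointing down, gripper open.
Joint ranges: [-2.71, 2.71], [-0.32, 2.16], [-1.57, 1.52], [0, 2.45], [-1.46, 4.6], [0, 2.02], [-2.83, 2.83]. Speed limits (rad/s): [1.89, 1.89, 2.57, 2.57, 3.01, 3.01, 3.01].

INTERFACE

Orientations are given as [roll, pitch, yaw] about the fixed x, y, z axes, in that order (R = Rz(yaw) Ry(pitch) Rx(roll)).
In Python, from rig import arm gives the robot as it stands.
- The arm moves only by the tool servo_tool, never from a script. Its argument "series" is a list of rows, each a list of 5 numbers: the shift along the tool's x, y, z in cm, then the turn about the tool's z in degrees, then the finger opening in cm, from 0 to 8.54. In form: [[tx, ty, tz, roll, jaw], ...]. A call has 1 to 12 rows; each row is the pose to reach, as a shift and turn from the pose commanded when the call began, along the tool's axes at that moment; what a row does not reach only later rows make up. A row lasts 1/12 s, in which the tool goes at most 41.7 mm and 7.16 degrees, less where a joint would pass 70% of its speed; a pose out of reach is approached as far as the arm can. A call with a gripper value outside its range is refused whole. The fingers move at their own pace and stop on an object; the grip force is fixed at half the most. Time passes only in rows, so rows that repeat a pose let the fingers close. It gives the time, the measured TCP pose, the force, the opening and the grip force at its end, in the units of the state.
- arm.get_obs(): the state, without advancing time (a new reading comes with each control period).
- arm.capture(name): name is "side" or "top"; returns the picture (384x512x3 uint8, red, green, blue); there is no depth.
- arm.calibration(name): a dict with "vfov" (degrees; the focal length in pixels is half the picture's height over the tangent of half this angle, whatever the lens; pixels are square), "cx", "cy" (the principal point, pixels), "R" (3x3) and "t" (3): a world point X has camera coordinates R X + t. Camera axes: x right, y down, z forward; pixel columns grow to the right and rows downward; lengths in mm; the calibration is good to about 2 mm. A picture is of the moment at which its call begins. calibration takes no time and is no camera call.
- arm.sign_off(): hands the job in; it is judged then, once.
The state is a dict: "t": time; "joints": joint angles; "dq": joint speeds; "effort": joint torques, N m; "ee_pos": TCP position; "ee_rot": TCP orientation; "force": force on the tool from outside, world axes, zero at the start; "ft_torque": the same for the moment, N m; "opening": opening from 0.0 (shut) to 1.0 (fully open); "grasp_force": force on a finger pad.
Only numpy, scipy, OpenCV 4.12 (cv2) and the standard library are available. Lean on these libraries where they do the work, as an engineer would, in place of code of your own. Each camera call takes 0.05 s, during which the arm holds its last target. There are 200 camera calls.

## Working session

There is one attempt and no reset: what is moved stays moved. The work goes in short steps, Python scripts to look and compute and a tool call to move; the robot and the scene stay as the last step left them, time stands still between calls to the robot, and variables do not carry over. Pictures are saved under pics/ and viewed, at most 10 in all, crops included, and the job is handed in when it is done.

Besides the shell and the picture viewer there is one more tool, called after "Request:" as name(argument=value, ...), one argument or row to a line, values as JSON. servo_tool: Moves the arm, as the interface text tells. Its arguments: {"type":"object","properties":{"series":{"type":"array"}},"required":["series"]}

```bash
mkdir -p pics; python3 - <<'E'
from rig import arm
import cv2
for n in("side","top"):
    im=arm.capture(n); cv2.imwrite(f"pics/{n}0.png",im[:,:,::-1])
    print(n,arm.calibration(n))
o=arm.get_obs(); print(o["t"],o["ee_pos"],o["ee_rot"],o["force"],o["opening"])
E
```

```text
side {'vfov': 49.25130459891514, 'cx': 258.38934800707193, 'cy': 195.83402714197732, 'R': array([[ 0.80908753, -0.58766715, -0.00496786],
       [-0.37237311, -0.50609891, -0.77794741],
       [ 0.45465991,  0.63127745, -0.62830976]]), 't': array([-517.86593479,  312.92934125,  645.71719944])}
top {'vfov': 44.08698518820324, 'cx': 249.93842457651346, 'cy': 183.23542104793643, 'R': array([[ 0.01892811, -0.99969612, -0.01579206],
       [-0.98056024, -0.01547582, -0.19560703],
       [ 0.19530319,  0.01918754, -0.9805552 ]]), 't': array([ -31.2452528 ,  610.56149347, 1042.04075881])}
0.1 [153.75065577 553.84028088 230.86869351] [-3.14062466e+00  7.07867965e-05  2.87084687e+00] [ 0.24825468  0.44553129 -0.64087287] 1.0007173983288364
```

View pics/top0.png

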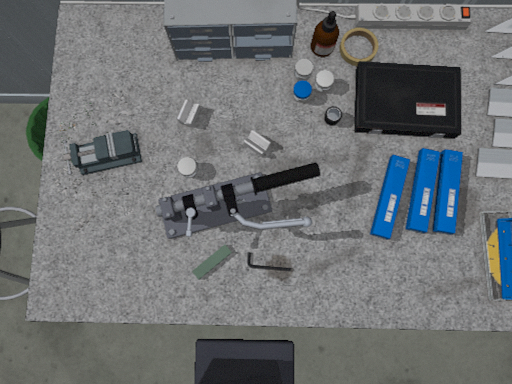

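View pics/side0.png

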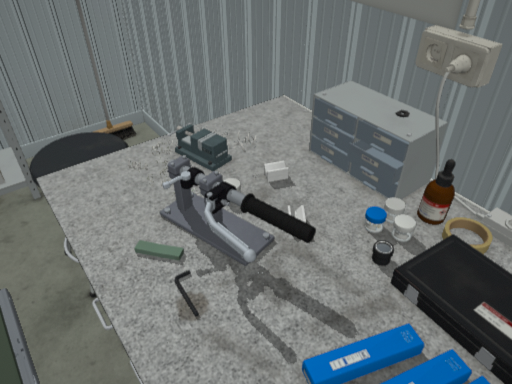

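The top view shows the grip from (253,185) to (318,171), the lever ball at about (307,222), the pivot at about (234,211) and the throttle at (190,213). In the side view the ball is at about (249,256) and the grip end at (309,233). Next I'll measure these precisely.

```bash
cat > h.py <<'E'
import numpy as np,cv2
from rig import arm
def cam(n):
    c=arm.calibration(n);f=192/np.tan(np.radians(c["vfov"]/2))
    return np.array([[f,0,c["cx"]],[0,f,c["cy"]],[0,0,1]]),c["R"],c["t"]
def ray(n,p):
    K,R,t=cam(n); d=R.T@np.linalg.inv(K)@np.array([*p,1.]); return -R.T@t,d
def onplane(n,p,z):
    o,d=ray(n,p); return o+d*(z-o[2])/d[2]
def tri(pt,ps):
    P=[(lambda K,R,t:K@np.c_[R,t])(*cam(n)) for n in("top","side")]
    X=cv2.triangulatePoints(P[0],P[1],np.array(pt,float).reshape(2,1),np.array(ps,float).reshape(2,1)); return (X[:3]/X[3]).ravel()
def proj(n,X):
    K,R,t=cam(n); v=K@(R@np.array(X,float)+t); return v[:2]/v[2]
E
python3 - <<'E'
from h import *
a=cv2.imread("pics/top0.png")
m=(a.max(2)<45).astype(np.uint8); r=np.zeros_like(m); r[158:200,246:325]=1; m&=r
n,l,s,c=cv2.connectedComponentsWithStats(m); k=1+s[1:,4].argmax()
ys,xs=np.where(l==k); rect=cv2.minAreaRect(np.c_[xs,ys].astype(np.float32)); print(rect)
b=cv2.boxPoints(rect); print(b)
b=b[np.argsort(b[:,0])]; L=b[:2].mean(0);Rr=b[2:].mean(0)
for p in(L,Rr): print(p,onplane("top",p,120))
print("ball tri",tri((307,222),(249,256)), onplane("top",(307,222),120),onplane("side",(249,256),120))
A=cv2.resize(a[150:260,150:330],None,fx=4.4,fy=4.4,interpolation=cv2.INTER_CUBIC);cv2.imwrite("pics/topc.png",A)
a=cv2.imread("pics/side0.png")
A=cv2.resize(a[150:310,140:330],None,fx=3.7,fy=3.7,interpolation=cv2.INTER_CUBIC);cv2.imwrite("pics/sidec.png",A)
E
```

```text
((285.38238525390625, 177.02943420410156), (16.73495864868164, 67.66743469238281), 75.96376037597656)
[[250.52945 177.11768]
 [316.17648 160.7059 ]
 [320.23532 176.9412 ]
 [254.58829 193.35297]]
[252.55887 185.23532] [594.6907868  -27.63957569 120.        ]
[318.2059  168.82355] [ 633.82300757 -171.62464063  120.        ]
ball tri [ 515.47358184 -146.31999902  119.28073662] [ 515.80808986 -146.44280086  120.        ] [ 514.53148392 -146.69653167  120.        ]
```

View pics/topc.png

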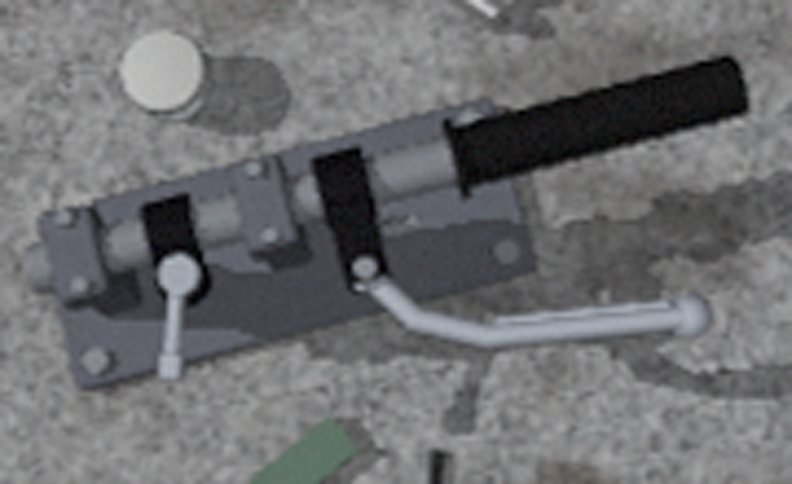

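View pics/sidec.png

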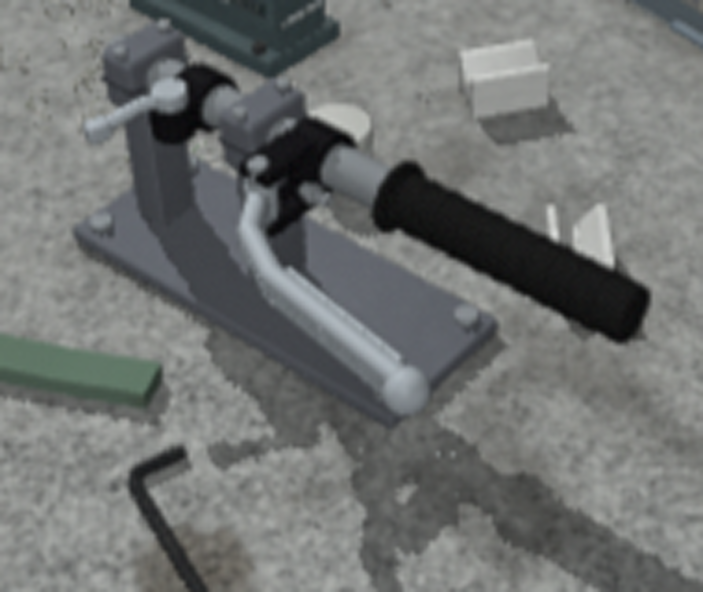

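The crops put the ball at (307.3,221.6) in the top view and (249.5,255.1) in the side view. In the top view the grip axis runs (254.1,185.9) to (317.7,169.5), the pivot screw is at (233.2,210.5), and the bar's far end is at (157.5,210.9).

```bash
cat >> h.py <<'E'
G0=onplane("top",(254.1,185.9),120);G1=onplane("top",(317.7,169.5),120);E0=onplane("top",(157.5,210.9),120)
ey=(E0-G1);ey/=np.linalg.norm(ey);ex=np.array([ey[1],-ey[0],0])
O=(G0+G1)/2+100*ey; O[2]=0
W=lambda x,y,z:O+ex*x+ey*y+np.array([0,0,z])
S=lambda X:np.array([(X-O)@ex,(X-O)@ey,X[2]])
E
python3 - <<'E'
from h import *
from scipy.spatial.transform import Rotation as Ro
print("yaw",np.degrees(np.arctan2(ex[1],ex[0])),"O",O,"len grip",np.linalg.norm(G1-G0),"end",S(E0))
print("pivot",S(onplane("top",(233.2,210.5),135)),"expected -45,30")
B=tri((307.3,221.6),(249.5,255.1));print("ball",B,S(B),"dist pivot",np.linalg.norm(S(B)[:2]-[-45,30]))
# outer edge of blade top at z=131, two points
for p in((490,345),(580,341),(670,331)): print("outer edge",S(onplane("top",(150+p[0]/4.4,150+p[1]/4.4),125)))
rest,stop=W(-107,-84.3,120),W(-63,-98.3,120);print("pad rest",rest,"stop",stop,proj("top",rest),proj("side",rest))
o=arm.get_obs();T=Ro.from_euler("xyz",o["ee_rot"]).as_matrix();print(o["joints"])
for w in ([440,300,231],[440,100,231],W(-150,-80,231)): print(w,"tool cm",T.T@(np.array(w)-o["ee_pos"])/10)
E
```

```text
yaw 15.661510008751828 O [585.77294719  -4.48440149   0.        ] len grip 144.80933694996054 end [-3.88370657e-02  1.89789930e+02  1.20000000e+02]
pivot [-43.27534388  29.86342371 135.        ] expected -45,30
ball [ 516.15092632 -146.77305258  121.438119  ] [-105.44852952 -118.21122469  121.438119  ] dist pivot 160.06433658468373
outer edge [-94.62953281 -18.93096344 125.        ]
outer edge [-103.83986355  -61.8111246   125.        ]
outer edge [-110.22844627 -105.4625333   125.        ]
pad rest [ 505.50259721 -114.53966449  120.        ] stop [ 551.64837434 -116.14192935  120.        ] [292.17409031 226.51741363] [234.12949196 247.23028655]
[-1.34173504  0.70707051 -0.02760131  1.48490377  0.02204018  0.95089206
 -0.07549436]
[440, 300, 231] tool cm [-3.43711392e+01 -1.68035914e+01  5.56813033e-03]
[440, 100, 231] tool cm [-3.97201417e+01 -3.60750161e+01  2.46013763e-02]
[ 462.93824399 -122.00731709  231.        ] tool cm [-4.78679944e+01 -5.68535191e+01  4.52915854e-02]
```

The model fits: the ball is 160.06 mm from the pivot. Now I'll travel with the fingers shut and turn the tool on the way.

Request:
servo_tool(
  series=[
    [-34.4,-16.8,0,85,0],
    [-34.4,-16.8,0,85,0],
    [-34.4,-16.8,0,85,0],
    [-34.4,-16.8,0,85,0],
    [-34.4,-16.8,0,85,0],
    [-34.4,-16.8,0,85,0],
    [-34.4,-16.8,0,85,0],
    [-34.4,-16.8,0,85,0],
    [-34.4,-16.8,0,85,0],
    [-34.4,-16.8,0,85,0],
    [-34.4,-16.8,0,85,0],
    [-34.4,-16.8,0,85,0],
  ],
)

```text
t: 1.1
ee_pos: [440.9, 299.3, 231.0]
ee_rot: [-3.141, 0.0, 1.379]
force: [-1.0, 0.3, -0.5]
opening: -0.001
grasp_force: 0.0
```

```bash
cat >> h.py <<'E'
from scipy.spatial.transform import Rotation as Ro
def st(): 
    o=arm.get_obs();T=Ro.from_euler("xyz",o["ee_rot"]).as_matrix();return o,np.array(o["ee_pos"]),T
def need(w,yaw=28):
    o,p,T=st(); print("t",o["t"],"pos",p.round(1),"yaw",np.degrees(o["ee_rot"]).round(2),"stand",S(p).round(1),"F",np.round(o["force"],1),"open",round(o["opening"],3))
    print("  goal",np.round(w,1),"tool cm",(T.T@(np.array(w)-p)/10).round(2),"roll",round((np.degrees(o["ee_rot"][2])-yaw+180)%360-180,1))
E
python3 -c "
from h import *
need(W(-155,-80,231)); print(st()[0]['joints'])"
```

```text
t 1.1 pos [440.9 299.3 231. ] yaw [-1.7998e+02  3.0000e-02  7.9010e+01] stand [-57.5 331.6 231. ] F [-1.   0.3 -0.5] open -0.001
  goal [ 458.1 -123.4  231. ] tool cm [-4.116e+01  9.750e+00  2.000e-02] roll 51.0
[-0.84739658  0.67149128  0.35974184  1.64591845 -0.28854383  0.87750593
 -0.56521778]
```

Request:
servo_tool(
  series=[
    [-41.2,9.7,0,51,0],
    [-41.2,9.7,0,51,0],
    [-41.2,9.7,0,51,0],
    [-41.2,9.7,0,51,0],
    [-41.2,9.7,0,51,0],
    [-41.2,9.7,0,51,0],
    [-41.2,9.7,0,51,0],
    [-41.2,9.7,0,51,0],
    [-41.2,9.7,0,51,0],
    [-41.2,9.7,0,51,0],
    [-41.2,9.7,0,51,0],
    [-41.2,9.7,0,51,0],
  ],
)

```text
t: 2.1
ee_pos: [460.0, -125.7, 231.3]
ee_rot: [3.141, 0.001, 0.492]
force: [-0.8, 0.2, 0.3]
opening: -0.001
grasp_force: 0.0
```

```bash
python3 -c "
from h import *
need(W(-155,-80,103)); print(st()[0]['joints'])"
```

```text
t 2.1 pos [ 460.  -125.7  231.3] yaw [1.7995e+02 4.0000e-02 2.8210e+01] stand [-153.8  -82.8  231.3] F [-0.8  0.2  0.3] open -0.001
  goal [ 458.1 -123.4  103. ] tool cm [-0.05 -0.31 12.83] roll 0.2
[-0.09965943  0.62088308  0.53126307  1.83882081 -0.42349019  0.79613136
 -0.42685121]
```

Request:
servo_tool(
  series=[
    [0,0,4,0,0],
    [0,0,7,0,0],
    [0,0,10,0,0],
    [0,0,12,0,0],
    [0,0,12.7,0,0],
    [0,0,12.7,0,0],
    [0,0,12.7,0,0],
  ],
)

```text
t: 2.68
ee_pos: [460.7, -122.4, 105.0]
ee_rot: [3.141, -0.0, 0.497]
force: [-0.5, 0.6, 0.5]
opening: 0.004
grasp_force: 0.0
```

```bash
python3 - <<'E'
from h import *
ps=W(-63,-98.3,103); n=np.array([np.cos(np.radians(28)),np.sin(np.radians(28)),0])
need(W(-107,-84.3,104)-14*n); need(ps-11*n)
a=arm.capture("top");b=arm.capture("side")
A=np.hstack([cv2.resize(a[150:290,210:340],None,fx=3,fy=3),cv2.resize(b[130:290,160:330],None,fx=2.4,fy=2.4)[:420]] if 0 else [cv2.resize(a[150:290,210:340],(390,420)),cv2.resize(b[120:290,160:320],(395,420))])
cv2.imwrite("pics/pre.png",A)
E
```

```text
t 2.6833 pos [ 460.7 -122.4  105. ] yaw [ 1.7999e+02 -1.0000e-02  2.8500e+01] stand [-152.2  -79.8  105. ] F [-0.5  0.6  0.5] open 0.004
  goal [ 493.1 -121.1  104. ] tool cm [2.91 1.43 0.11] roll 0.5
t 2.6833 pos [ 460.7 -122.4  105. ] yaw [ 1.7999e+02 -1.0000e-02  2.8500e+01] stand [-152.2  -79.8  105. ] F [-0.5  0.6  0.5] open 0.004
  goal [ 541.9 -121.3  103. ] tool cm [7.19 3.78 0.21] roll 0.5
```

View pics/pre.png

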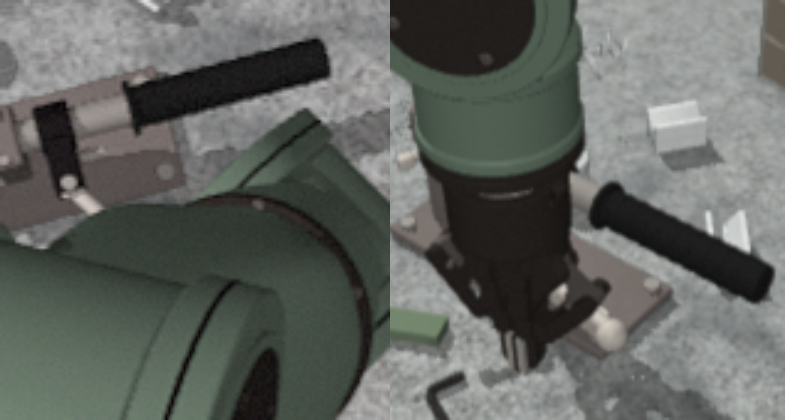

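The fingers are shut in front of the lever and clear of everything: tips at about (520,370) and ball at (610,330) in the right half of the composite. I'll advance and press gradually.

Request:
servo_tool(
  series=[
    [1,0.5,0,0,0],
    [2,1,0,0,0],
    [2.9,1.4,0,0,0],
    [3.4,1.7,0,0,0],
    [3.9,2.0,0,0,0],
    [4.4,2.2,0,0,0],
    [4.9,2.5,0,0,0],
    [5.3,2.7,0,0,0],
    [5.7,2.9,0,0,0],
    [6.1,3.1,0,0,0],
    [6.3,3.2,0,0,0],
    [6.3,3.2,0,0,0],
  ],
)

```text
t: 3.78
ee_pos: [531.4, -120.9, 104.3]
ee_rot: [3.141, 0.0, 0.497]
force: [-4.1, -3.6, 2.9]
opening: 0.0
grasp_force: 2.4
```

```bash
python3 - <<'E'
from h import *
ps=W(-63,-98.3,103); n=np.array([np.cos(np.radians(28)),np.sin(np.radians(28)),0])
need(ps-11*n)
b=arm.capture("side")
cv2.imwrite("pics/press1.png",cv2.resize(b[150:290,180:330],(750,600)[:2] and (640,597)))
B=W(-45,30,120)
for q in (0,.18,.3,.36):
    s=np.array([-105.45+45,-118.2-30]);c,d=np.cos(q),np.sin(q);v=np.array([c*s[0]-d*s[1],d*s[0]+c*s[1]])+[-45,30]
    p=proj("side",W(*v,120));print(q,v,p,(p-[180,150])*[640/150,597/140])
E
```

```text
t 3.7833 pos [ 531.4 -120.9  104.3] yaw [1.7998e+02 1.0000e-02 2.8490e+01] stand [-83.8 -97.4 104.3] F [-4.1 -3.6  2.9] open 0.0
  goal [ 541.9 -121.3  103. ] tool cm [0.91 0.54 0.13] roll 0.5
0 [-105.45 -118.2 ] [249.80031725 255.60755909] [297.81468693 450.34080554]
0.18 [ -77.94116845 -126.62797298] [263.62941195 248.57859555] [356.81882433 420.36729673]
0.3 [ -58.95399614 -129.44506418] [271.52727449 243.11212125] [390.51637116 397.05668846]
0.36 [ -49.36792162 -129.99488667] [275.0354969  240.19308542] [405.48478676 384.60908568]
```

View pics/press1.png

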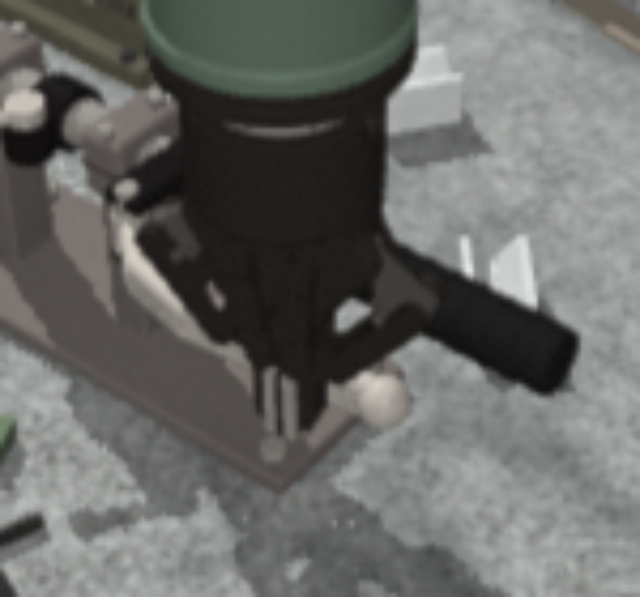

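The ball is at about (385,398), so the joint is near 0.29 rad with about 5 N on the fingers and nothing else touched. I'll keep going in small steps.

Request:
servo_tool(
  series=[
    [0.2,0.1,0,0,0],
    [0.4,0.2,0,0,0],
    [0.5,0.3,0,0,0],
    [0.6,0.3,0,0,0],
    [0.6,0.3,0,0,0],
  ],
)

```text
t: 4.25
ee_pos: [537.8, -120.5, 104.3]
ee_rot: [3.142, 0.0, 0.497]
force: [-3.3, -2.2, 2.3]
opening: -0.0
grasp_force: 2.3
```

Request:
servo_tool(
  series=[
    [0.1,0.05,0,0,0],
    [0.2,0.1,0,0,0],
    [0.2,0.1,0,0,0],
    [0.2,0.1,0,0,0],
  ],
)

```text
t: 4.58
ee_pos: [540.0, -120.3, 104.3]
ee_rot: [-3.141, 0.0, 0.497]
force: [-4.8, -0.7, 1.9]
opening: 0.004
grasp_force: 2.1
```

Request:
servo_tool(
  series=[
    [0.1,0.05,0,0,0],
    [0.2,0.1,0,0,0],
    [0.2,0.1,0,0,0],
    [0.2,0.1,0,0,0],
  ],
)

```text
t: 4.92
ee_pos: [542.2, -120.2, 104.2]
ee_rot: [-3.141, 0.0, 0.497]
force: [-4.2, 0.2, 1.4]
opening: 0.001
grasp_force: 2.0
```

Request:
servo_tool(
  series=[
    [0.05,0,0,0,0],
    [0.1,0.05,0,0,0],
    [0.1,0.05,0,0,0],
    [0.1,0.05,0,0,0],
  ],
)

```text
t: 5.25
ee_pos: [543.0, -120.2, 104.2]
ee_rot: [-3.141, 0.001, 0.497]
force: [-7.5, 1.4, 1.3]
opening: 0.003
grasp_force: 3.0
```

```bash
python3 - <<'E'
from h import *
need(W(-73,-98,103))
b=arm.capture("side")
cv2.imwrite("pics/press2.png",cv2.resize(b[150:290,180:330],(640,597)))
E
```

```text
t 5.25 pos [ 543.  -120.2  104.2] yaw [-1.7996e+02  4.0000e-02  2.8480e+01] stand [-72.4 -99.9 104.2] F [-7.5  1.4  1.3] open 0.003
  goal [ 541.9 -118.6  103. ] tool cm [-0.01 -0.2   0.12] roll 0.5
```

View pics/press2.png

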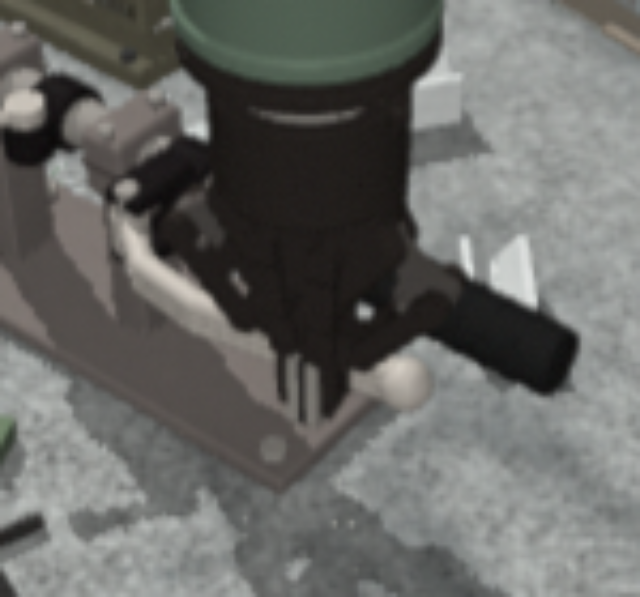

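The ball is at (406,384), which matches 0.36 rad, and the force has started to rise, so the lever is at its stop. I'll add a little more push to hold it firmly.

Request:
servo_tool(
  series=[
    [0.05,0,0,0,0],
    [0.1,0.05,0,0,0],
    [0.1,0.05,0,0,0],
    [0.1,0.05,0,0,0],
    [0.1,0.05,0,0,0],
    [0.1,0.05,0,0,0],
  ],
)

```text
t: 5.8
ee_pos: [543.4, -120.3, 104.1]
ee_rot: [-3.14, 0.002, 0.497]
force: [-12.3, 0.6, 3.8]
opening: 0.001
grasp_force: 5.3
```

The force is now 12 N and the TCP hardly moved, so the lever is firmly against its rigid stop. A few hold rows will show whether the force is steady before I hand in.

Request:
servo_tool(
  series=[
    [0,0,0,0,0],
    [0,0,0,0,0],
    [0,0,0,0,0],
    [0,0,0,0,0],
    [0,0,0,0,0],
    [0,0,0,0,0],
  ],
)

```text
t: 6.3
ee_pos: [543.4, -120.3, 104.1]
ee_rot: [-3.14, 0.002, 0.497]
force: [-12.2, 0.7, 3.4]
opening: 0.0
grasp_force: 5.3
```

```bash
python3 -c "
from rig import arm
f=arm.get_obs()['force']; print(f)
if 6<(f[0]**2+f[1]**2)**.5<25: print(arm.sign_off())"
```

```text
[-12.16738347   0.73637007   3.38381583]
the job is handed in; nothing more can be done
None
```

I handed the job in at 6.3 s with the outside of the shut fingers holding the clutch lever at its stop (about 0.36 rad by camera) at a steady 12 N or so; the ball end stood clear of the grip, and I saw no contact with anything but the lever.

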